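# Strip a tube set-up and put its parts away

### The arm

A 6-joint arm with a two-finger parallel gripper is mounted at the origin on a cart in front of the work surface, level with it; the furniture and walls round the work are solid. World frame = base frame: x ahead of the robot, y to its left, z up, the work surface at z = 0. Lengths are in mm, angles in rad, forces in N, time in s.
With the tool pointing down it reaches from about 400 to 925 mm from the base axis. Payload 12.5 kg.
Tool frame: the origin (TCP) lies midway between the tips of the shut fingers; the grasp point (between the pads) lies 19 mm behind it; z points along the fingers, y is the line along which they close (so a half turn about z gives the same grasp; the last joint's range is limited). The gripper opens to 95 mm and grips with 3 to 60 N. Pads are 20 mm wide; open, the fingers measure 119 mm over their backs; the gripper's body (75 mm by 180 mm) begins 59 mm behind the grasp point.
Start: joints at [1.085, 0.491, 1.559, -0, 1.092, -0.106], TCP at [231.694, 580.487, 214.661] pointing down, gripper open.
Joint ranges: [-3.1, 3.1], [-0.84, 2.19], [0.05, 2.79], [-1.13, 4.28], [0.06, 2.93], [-2.69, 2.69]. Speed limits (rad/s): [2.22, 2.22, 2.79, 3.14, 3.14, 3.14].

### API

Orientations are given as [roll, pitch, yaw] about the fixed x, y, z axes, in that order (R = Rz(yaw) Ry(pitch) Rx(roll)).
In Python, from cell import state, viewer, env, models gives the robot as it stands. The module is installed in compiled form; this text tells all that it offers.
- The arm moves only by the tool arm_command, never from a script. Its argument "rows" is a list of rows, each a list of 2 entries, a list of its own where there are three numbers: the shift along the tool's x, y, z normalised to -1 to 1, where 1 is 0.25 m, then the turn about the tool's z normalised to -1 to 1, where 1 is pi rad. A call has exactly 5 rows; each row shifts and turns the commanded pose from where the row before left it, along the tool's axes as they then stand; what a row does not reach is not made up. A row lasts 1/10 s, in which the tool goes at most 50 mm and 8.59 degrees, less where a joint would pass 70% of its speed; a pose out of reach is approached as far as the arm can. A call with a number of a shift or a turn outside -1 to 1 is refused whole. A call with a gripper value outside its range is refused whole. "claw" is the opening, from 0 (shut) to 1 (fully open), set as the call begins (left out, the last holds). The fingers move at their own pace and stop on an object; the grip force is fixed at half the most. Time passes only in rows, so rows that do not move let the fingers close, or fill a call up. It gives the time, the measured TCP pose, the force, the opening and the grip force at its end, in the units of the state.
- state(): the state, without advancing time (a new reading comes with each control period).
- viewer.read_camera(name): name is "scene" or "top" or "wrist"; returns (picture, depth): 400x640x3 uint8, red, green, blue; 400x640 float32, mm along the optical axis (not along the pixel's ray), 0 where there is no reading.
- viewer.get_calibration(name): a dict with "camera_matrix" (3x3 intrinsics, pixels), "dist_coeffs" ([k1, k2, p1, p2, k3] as OpenCV has them; the pictures are not rectified), "world_to_cam" (4x4, takes a point from world to camera coordinates). Camera axes: x right, y up, looking along -z (the intrinsics and any distortion apply to the point x, -y, -z); pixel columns grow to the right and rows downward; lengths in mm; the calibration is good to about 2 mm. A picture is of the moment at which its call begins: read the wrist's pose just before it. get_calibration takes no time and is no camera call; for the wrist camera it gives the pose at the moment of the call.
- env.job_done(): hands the job in; it is judged then, once.
Trained networks look in the newest picture that a camera, given by its name, has taken for a name from the list of things; names that differ only in an ending like _2 or _b are one class to them, and where a whole thing is asked for, a point or a joint stands for the part that bears it (a point fixed in the world has none). Each returns a list of dicts, best first, with "confidence" (0 to 1); they miss things now and then, are a little off and sometimes report something else, mostly with a low value. They report only what shows in the picture. A call takes as long as a camera call. They do not tell look-alikes from the thing itself.
- models.search_frame(camera, label): "position" ([x, y, z] in mm, in world coordinates, good to about 4 mm: the middle of the surface that is visible of it).
- models.mark_of(camera, label): "position" ([x, y, z] in mm, in world coordinates, good to about 4 mm: a listed point, or the origin of a listed thing).
The state is a dict: "t": time; "joints": joint angles; "qvel": joint speeds; "tau": joint torques, N m; "eef_pos": TCP position; "tcp_rot": TCP orientation; "ft_force": force on the tool from outside, world axes, zero at the start; "moment": the same for the moment, N m; "opening": opening from 0.0 (shut) to 1.0 (fully open); "grip_force": force on a finger pad.
Only numpy, scipy, OpenCV 4.12 (cv2) and the standard library are available. Lean on these libraries where they do the work, as an engineer would, in place of code of your own. Each camera call takes 0.05 s, during which the arm holds its last target. There are 200 camera calls.

### The job

The tube on the set-up plate is finished: strip the set-up from the top down and put each part away, one after another. Lay the red tube in both notches of the wooden cradle, then put the V-block upright in the small square tray, then draw the packing strip up out of the gap between fence and set-up block (leave the block standing where it is until the strip is away) and stand it on its long edge in the slotted stand, and last put the set-up block flat in the larger tray. Set the parts down on their places, do not drop them.

Things in the scene. Friction and masses are not known exactly. Their poses are not given: they have to be found in the camera images.
- tube_mid (a point): Centre of the loose red steel frame tube, 31.8 mm across, 280 mm long, 0.26 kg. Its y axis runs along the tube; the tube may be rolled about it. At the start it lies in the V of the V-block, its centre line 9.4 mm above the V-block's top face, overhanging about equally at both ends.
- v_block_mid (a point): Centre (half-way up) of the loose plain steel V-block, 38 x 38 mm and 38 mm high, about 0.36 kg. z up; the open 90 degree V in its top is 13 mm deep, 26 mm wide and runs along its y axis, so its four sides are flat and solid up to 25 mm. At the start it stands on the set-up block, its y along the fence.
- strip_mid (a point): Centre of the loose plain steel packing strip that stands on its long edge in the gap between fence and set-up block: 12 mm thick (its x), 90 mm long (its y, along the fence), 52 mm high (its z), about 0.4 kg. In the gap, with 0.5 mm of play on each side, only its top 22 mm stand clear above the fence and the block; the V-block stands 7 mm from it.
- block_mid (a point): Centre (half-way up) of the loose plain steel set-up block with five through holes in its top: 52 mm (its x) by 62 mm (its y, along the fence), 30 mm high, about 0.62 kg. At the start it stands on the set-up plate under the V-block; its end faces (62 mm apart along y) are free, one long side touches or nearly touches the strip.
- setup_plate: Fixed dark steel plate 108 x 150 mm, 12 mm thick, with a dark steel fence bar along one side. Origin: centre of its underside, on the bench. x points to the fence, y along it; the fence's face is 34 mm from the origin along x, the fence is 12 mm thick, 120 mm long and 30 mm high above the plate. Start heights above the bench: block 12 to 42 mm, strip 12 to 64 mm, V-block 42 to 80 mm, tube's centre line 89 mm.
- tube_cradle: Fixed plywood cradle, board 85 x 200 mm, 14 mm thick, with two uprights 150 mm apart (each 16 mm thick, 70 mm wide, top 54 mm above the bench) that have V notches 40 mm wide at the top. Origin: centre of its underside. y runs along the tube's place; a seated tube's centre line lies 56.5 mm above the origin, over its y axis, its middle between the uprights.
- v_tray: Fixed small square wooden tray for the V-block: pocket 54 x 54 mm with a grey felt floor 6 mm above the bench, rim 14 mm above the bench and 7 mm thick. Origin: centre of its underside; x and y along its sides.
- block_tray: Fixed larger wooden tray for the set-up block: pocket 68 mm (x) by 78 mm (y) with a grey felt floor 6 mm above the bench, rim 14 mm above the bench and 7 mm thick. Origin: centre of its underside. The block's long side goes along the tray's y.
- strip_stand: Fixed wooden stand 56 x 124 mm, 28 mm high, with one slot along its y for the packing strip: slot 15 mm wide (31 mm at the top of its bevelled mouth, the upper 8 mm), 106 mm long, its floor 6 mm above the bench. Origin: centre of its underside. A stood strip stands out about 30 mm above the stand.
There are look-alikes about, which are no part of the job. What is shaped like the v_tray but green is not meant.

How it is judged (in metres and radians):
On the way, in this order (a step that is already met when the one before it is completed fails the run):
1. the tube lies in both notches of the cradle (x of tube_mid in the frame of tube_cradle between -0.008 and 0.008 m and y of tube_mid in the frame of tube_cradle between -0.03 and 0.03 m and z of tube_mid in the frame of tube_cradle between 0.0505 and 0.0625 m and angle between the y axis of tube_mid and the y axis of tube_cradle, either way round below 0.08 rad), for 0.2 s.
2. the V-block stands upright in the small square tray (x of v_block_mid in the frame of v_tray between -0.0115 and 0.0115 m and y of v_block_mid in the frame of v_tray between -0.0115 and 0.0115 m and z of v_block_mid in the frame of v_tray between 0.021 and 0.029 m and angle between v_block_mid's own z axis and vertical below 0.1 rad), for 0.2 s.
3. the strip stands in the slotted stand, and the set-up block still stands in its place (moved under 30 mm) (x of strip_mid in the frame of strip_stand between -0.01 and 0.01 m and y of strip_mid in the frame of strip_stand between -0.012 and 0.012 m and z of strip_mid in the frame of strip_stand between 0.028 and 0.036 m and angle between strip_mid's own z axis and vertical below 0.3 rad and distance of block_mid from where it was at the start of the episode below 0.03 m), for 0.2 s.
4. the set-up block lies flat in the larger tray (x of block_mid in the frame of block_tray between -0.0115 and 0.0115 m and y of block_mid in the frame of block_tray between -0.014 and 0.014 m and z of block_mid in the frame of block_tray between 0.017 and 0.025 m and angle between block_mid's own z axis and vertical below 0.1 rad), for 0.2 s.
At the end, for the whole second after the job is handed in: Tube in both cradle notches (middle within 30 mm lengthwise), V-block upright on the small tray's floor, strip on its long edge on the slot's floor, set-up block flat on the larger tray's floor (heights within 4 mm, tube 6 mm); all released and at rest (all of step 1 and all of step 2 and all of step 4 and x of strip_mid in the frame of strip_stand between -0.01 and 0.01 m and y of strip_mid in the frame of strip_stand between -0.012 and 0.012 m and z of strip_mid in the frame of strip_stand between 0.028 and 0.036 m and angle between strip_mid's own z axis and vertical below 0.3 rad and linear speed of each of frame_tube, v_block, packing_strip, setup_block below 0.02 m/s and contact force between the fingers and frame_tube below 0.5 N and contact force between the fingers and v_block below 0.5 N and contact force between the fingers and packing_strip below 0.5 N and contact force between the fingers and setup_block below 0.5 N); the robot touches nothing.
It fails at once if the tube is dropped (falls free by more than about 20 mm) (linear speed of frame_tube above 0.65 m/s and contact force between the fingers and frame_tube below 0.2 N).
It fails at once if the V-block is dropped (falls free by more than about 20 mm) (linear speed of v_block above 0.65 m/s and contact force between the fingers and v_block below 0.2 N).
It fails at once if the strip is dropped (falls free by more than about 20 mm) (linear speed of packing_strip above 0.65 m/s and contact force between the fingers and packing_strip below 0.2 N).
It fails at once if the set-up block is dropped (falls free by more than about 20 mm) (linear speed of setup_block above 0.65 m/s and contact force between the fingers and setup_block below 0.2 N).
It also fails if it takes over 115 s, if anything falls off the work surface, if the arm or the gripper's body presses on something with over 40 N, if the wrist force passes 120 N, or if a joint passes its speed limit or range.

## Working session

There is one attempt and no reset: what is moved stays moved. The work goes in short steps, Python scripts to look and compute and a tool call to move; the robot and the scene stay as the last step left them, time stands still between calls to the robot, and variables do not carry over. Pictures are saved under pics/ and viewed, at most 14 in all, crops included, and the job is handed in when it is done.

Besides the shell and the picture viewer there is one more tool, called after ">>>" as name(argument=value, ...) on one line, values as JSON. arm_command: Moves the arm, as the interface text tells. Scaled input: -1 to 1 covers 0.25 m each way for a shift and pi rad each way for a turn. Its arguments: {"type":"object","properties":{"rows":{"type":"array","items":{"type":"array"}},"claw":{"type":"number"}},"required":["rows"]}

```bash
mkdir -p pics; cat > h.py <<'E'
import numpy as np, cv2
from cell import state, viewer, env, models
def shot(n,f=None):
    cal=viewer.get_calibration(n); im,d=viewer.read_camera(n)
    if f: cv2.imwrite('pics/'+f,im[:,:,::-1])
    return im,d,cal
def cloud(d,cal):
    K=np.array(cal['camera_matrix'],float); D=np.array(cal['dist_coeffs'],float); W=np.array(cal['world_to_cam'])
    h,w=d.shape; u,v=np.meshgrid(np.arange(w),np.arange(h))
    p=cv2.undistortPoints(np.stack([u,v],-1).reshape(-1,1,2).astype(np.float64),K,D).reshape(h,w,2)
    c=np.stack([p[...,0]*d,-p[...,1]*d,-d,np.ones_like(d)],-1)
    return (c@np.linalg.inv(W).T)[...,:3]
E
python3 - <<'E'
from h import *
print(state())
for n in('top','scene'):
    im,d,cal=shot(n,n+'1.png'); P=cloud(d,cal); np.savez(n+'1.npz',im=im,d=d,P=P)
    print(n,np.linalg.inv(cal['world_to_cam'])[:3,3].round(), cal['camera_matrix'][0][0])
    for l in 'tube_mid v_block_mid strip_mid block_mid setup_plate tube_cradle v_tray block_tray strip_stand'.split():
        print(l,[(np.round(r['position']).tolist(),round(r['confidence'],2)) for r in models.mark_of(n,l)][:4])
E
```

```text
{'t': 0.0, 'joints': array([ 1.08538718e+00,  4.91580850e-01,  1.55942218e+00, -4.42638803e-05,
        1.09169266e+00, -1.05582416e-01]), 'qvel': array([ 2.31188587e-03,  4.49584848e-05,  3.10648219e-04, -4.37857458e-04,
       -1.17311163e-03, -1.63172055e-03]), 'tau': array([ 2.34431551e-03, -6.12640572e+01, -2.58185953e+01,  6.94805779e-02,
        4.81003826e-02, -1.09304253e-04]), 'eef_pos': array([231.59581852, 580.26016127, 214.05791045]), 'tcp_rot': array([-3.14049162e+00, -7.72059937e-05,  2.76178631e+00]), 'ft_force': array([ 0.6412133 , -0.46599211,  0.39852732]), 'moment': array([ 0.01955134, -0.0707686 ,  0.02035832]), 'grip_force': 0.0, 'opening': 1.0013298950628668}
top [ 474.   79. 1035.] 383.191846412471
tube_mid [([621.0, -232.0, 94.0], 0.86), ([446.0, -8.0, -1.0], 0.23)]
v_block_mid [([620.0, -222.0, 58.0], 0.47)]
strip_mid [([661.0, -227.0, 38.0], 0.82)]
block_mid [([623.0, -224.0, 28.0], 0.46)]
setup_plate [([629.0, -229.0, 1.0], 0.8)]
tube_cradle [([609.0, 236.0, -1.0], 0.58)]
v_tray [([440.0, 377.0, -2.0], 0.82), ([449.0, -7.0, 0.0], 0.61)]
block_tray [([429.0, -211.0, -3.0], 0.88), ([450.0, -7.0, -1.0], 0.57)]
strip_stand []
scene [ 205. -498.  619.] 369.74754211842236
tube_mid [([621.0, -234.0, 90.0], 0.97)]
v_block_mid [([618.0, -218.0, 60.0], 0.57)]
strip_mid []
block_mid [([621.0, -225.0, 31.0], 0.87), ([617.0, -220.0, 58.0], 0.39)]
setup_plate [([632.0, -229.0, 3.0], 0.59)]
tube_cradle []
v_tray [([445.0, 378.0, 2.0], 0.75), ([620.0, -229.0, 88.0], 0.24)]
block_tray [([428.0, -208.0, -2.0], 0.65)]
strip_stand []
```

View pics/top1.png

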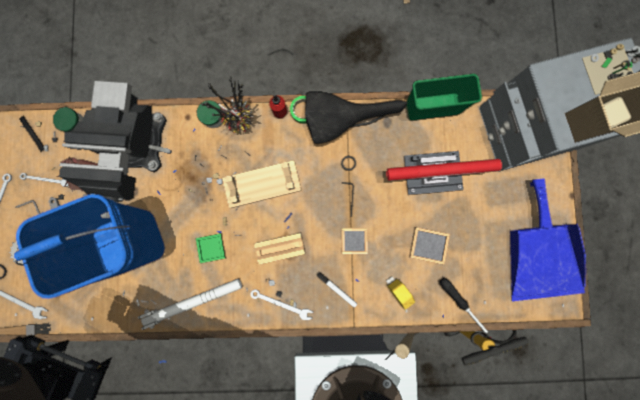

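View pics/scene1.png

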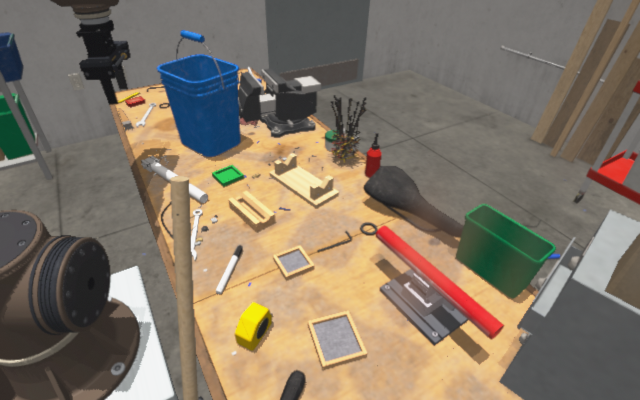

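Reading the pictures (top view): tube at (444,170). Things I could mistake for the grey v_tray are the green tray at (211,248) and the larger block_tray at (430,245); I choose the grey one at (355,241). The stand is at (279,247) and the cradle at (262,184). Next I measure with depth.

```bash
python3 - <<'E'
from h import *
z=np.load('top1.npz'); P,im=z['P'],z['im'].astype(int)
def rect(c,r,z0,z1,m=None,name=''):
    s=(np.hypot(P[...,0]-c[0],P[...,1]-c[1])<r)&(P[...,2]>z0)&(P[...,2]<z1)
    if m is not None:s&=m
    q=P[s]; (cx,cy),wh,a=cv2.minAreaRect(q[:,:2].astype(np.float32))
    print(name,len(q),'ctr',round(cx,1),round(cy,1),'wh',np.round(wh,1),'ang',round(a,1),'z',np.percentile(q[:,2],[5,50,95]).round(1)); return q
print('bench z',np.median(P[200:230,320:340,2]))
red=(im[...,0]>130)&(im[...,1]<60)
q=rect((620,-230),200,60,130,red,'tube')
rect((450,-7),50,7,25,None,'vtray'); rect((430,-208),65,7,25,None,'btray')
rect((440,190),90,18,45,None,'stand')
rect((609,236),130,7,70,None,'cradle'); rect((609,236),130,40,70,None,'cradle uprights')
rect((630,-229),110,6,50,None,'plate'); 
rect((630,-229),110,36,50,None,'fence+block'); rect((630,-229),110,56,72,~red,'strip')
rect((400,0),500,100,400,None,'tall')
crop=cv2.resize(z['im'][140:280,180:520,::-1],(800,330),interpolation=cv2.INTER_CUBIC); cv2.imwrite('pics/crop1.png',crop)
E
```

```text
bench z -2.534495986790944
tube 943 ctr 620.4 -228.1 wh [ 28.6 282.2] ang 3.4 z [ 94.5 100.3 104.2]
vtray 288 ctr 448.2 -4.7 wh [67.  66.4] ang 88.2 z [ 7.7 11.9 15.1]
btray 380 ctr 428.8 -205.6 wh [93.2 82. ] ang 76.8 z [ 7.4 11.6 15.2]
stand 754 ctr 433.4 191.3 wh [ 55.9 124. ] ang 11.2 z [19.3 25.4 28.7]
cradle 2319 ctr 612.2 245.0 wh [ 98.1 212.3] ang 12.1 z [ 9.1 12.7 51. ]
cradle uprights 273 ctr 607.0 237.7 wh [ 69.5 166.3] ang 12.2 z [41.7 50.5 54.5]
plate 1219 ctr 625.4 -226.3 wh [108.3 151.1] ang 3.4 z [ 7.4 11.2 42.1]
fence+block 298 ctr 633.0 -226.5 wh [ 77.3 120.5] ang 3.7 z [36.9 40.  47. ]
strip 190 ctr 630.1 -226.8 wh [57.8 90.6] ang 3.6 z [58.3 61.7 65.4]
tall 4874 ctr 560.5 26.4 wh [743.8 750.3] ang 59.1 z [101.2 179.1 269.7]
```

View pics/crop1.png

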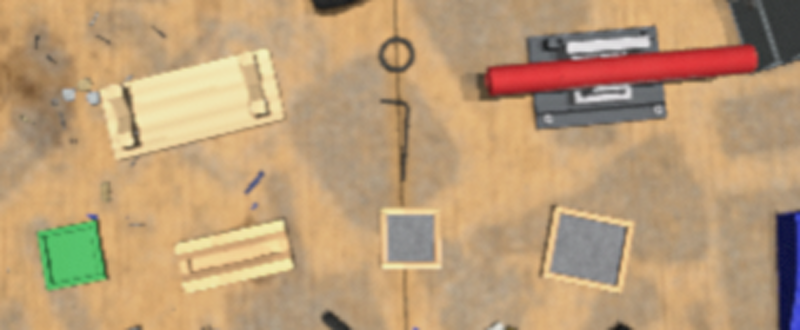

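```bash
python3 - <<'E'
from h import *
z=np.load('top1.npz'); P,im=z['P'],z['im'].astype(int)
for n,s in (('bucket',np.s_[190:305,10:170]),('cabinet',np.s_[40:168,480:640]),('greenbox',np.s_[70:125,400:485])):
    q=P[s].reshape(-1,3)
    for lo,hi in ((30,120),(120,220),(220,500)):
        k=q[(q[:,2]>lo)&(q[:,2]<hi)]
        if len(k)>5: print(n,lo,hi,len(k),k.min(0).round(),k.max(0).round())
u=P[...,2]; s=(np.hypot(P[...,0]-609,P[...,1]-236)<110)&(u>30)&(u<70)
q=P[s]; # upright centres in cradle frame
a=np.radians(12.2); y=(q[:,:2]-[607,237.7])@[-np.sin(a),np.cos(a)]; x=(q[:,:2]-[607,237.7])@[np.cos(a),np.sin(a)]
for sgn in(1,-1): k=y*sgn>0; print('upright',y[k].min().round(1),y[k].max().round(1),x[k].min().round(1),x[k].max().round(1))
def mv(p,yaw):
    s=state(); R=cv2.Rodrigues(np.zeros(3))[0]
    from scipy.spatial.transform import Rotation as Ro
    R=Ro.from_euler('xyz',s['tcp_rot']).as_matrix(); d=R.T@(np.array(p)-s['eef_pos'])
    print('shift tool mm',d.round(1),'units',(d/250).round(4),'turn deg',np.degrees((s['tcp_rot'][2]-np.radians(yaw)+np.pi/2)%np.pi-np.pi/2).round(2))
    return d
mv((620.4,-228.1,214),93.4)
E
cat >> h.py <<'E'
from scipy.spatial.transform import Rotation as Ro
def mv(p,yaw):
    s=state(); R=Ro.from_euler('xyz',s['tcp_rot']).as_matrix(); d=R.T@(np.array(p)-s['eef_pos'])
    t=((s['tcp_rot'][2]-np.radians(yaw))+np.pi/2)%np.pi-np.pi/2
    w=Ro.from_euler('z',t).as_matrix().T@d
    print('tcp',s['eef_pos'].round(1),'rot',np.degrees(s['tcp_rot']).round(1),'q',s['joints'].round(2),'t',round(s['t'],1),'F',s['ft_force'].round(1),'open',round(s['opening'],3),'grip',round(s['grip_force'],1))
    print('shift units',(d/250).round(4),'after-turn units',(w/250).round(4),'turn units',round(t/np.pi,4))
E
```

```text
bucket 30 120 2625 [369. 498.  30.] [595. 704. 120.]
bucket 120 220 3869 [359. 486. 120.] [589. 713. 220.]
bucket 220 500 3091 [353. 482. 220.] [566. 718. 347.]
cabinet 30 120 1134 [ 620. -633.   30.] [ 812. -315.  120.]
cabinet 120 220 2677 [ 622. -622.  120.] [ 823. -318.  220.]
cabinet 220 500 10153 [ 623. -600.  220.] [ 860. -364.  395.]
greenbox 30 120 1702 [ 767. -368.   30.] [ 852. -135.  120.]
greenbox 120 220 325 [ 766. -324.  120.] [ 852. -153.  127.]
upright 66.1 83.1 -34.7 35.0
upright -83.2 -67.3 -34.4 34.7
shift tool mm [-6.608e+02 -6.069e+02  6.000e-01] units [-2.6431e+00 -2.4274e+00  2.4000e-03] turn deg 64.84
```

>>> arm_command(rows=[[[-0.0616, -0.1131, 0], 0], [[-0.0616, -0.1131, 0], 0], [[-0.0616, -0.1131, 0], 0], [[-0.0616, -0.1131, 0], 0], [[-0.0616, -0.1131, 0], 0]], claw=1)

```text
t: 1.5
eef_pos: [250.8, 419.4, 214.7]
tcp_rot: [3.141, 0.0, 2.762]
ft_force: [0.4, -0.3, 0.9]
opening: 0.998
grip_force: 0.0
```

>>> arm_command(rows=[[[-0.0861, -0.043, 0], 0], [[-0.0861, -0.043, 0], 0], [[-0.0861, -0.043, 0], 0], [[-0.0861, -0.043, 0], 0], [[-0.0861, -0.043, 0], 0]])

```text
t: 2.0
eef_pos: [331.4, 330.1, 214.8]
tcp_rot: [3.141, 0.0, 2.762]
ft_force: [0.0, 0.5, -0.3]
opening: 0.998
grip_force: 0.0
```

>>> arm_command(rows=[[[-0.127, -0.1093, 0], 0], [[-0.127, -0.1093, 0], 0], [[-0.127, -0.1093, 0], 0], [[-0.127, -0.1093, 0], 0], [[-0.127, -0.1093, 0], 0]])

```text
t: 2.5
eef_pos: [428.2, 143.5, 214.9]
tcp_rot: [3.141, 0.001, 2.762]
ft_force: [1.3, 0.8, 0.3]
opening: 1.001
grip_force: 0.0
```

>>> arm_command(rows=[[[-0.127, -0.1093, 0], 0], [[-0.127, -0.1093, 0], 0], [[-0.127, -0.1093, 0], 0], [[-0.127, -0.1093, 0], 0], [[-0.127, -0.1093, 0], 0]])

```text
t: 3.0
eef_pos: [525.0, -42.4, 214.8]
tcp_rot: [3.141, 0.0, 2.762]
ft_force: [-0.0, 0.7, -0.5]
opening: 1.0
grip_force: 0.0
```

>>> arm_command(rows=[[[-0.127, -0.1093, 0], 0], [[-0.127, -0.1093, 0], 0], [[-0.127, -0.1093, 0], 0], [[-0.127, -0.1093, 0], 0], [[-0.127, -0.1093, 0], 0]])

```text
t: 3.5
eef_pos: [621.7, -228.1, 214.6]
tcp_rot: [3.141, 0.0, 2.762]
ft_force: [0.6, 0.1, -0.1]
opening: 0.999
grip_force: 0.0
```

>>> arm_command(rows=[[[0, 0, 0], 0.045], [[0, 0, 0], 0.045], [[0, 0, 0], 0.045], [[0, 0, 0], 0.045], [[0, 0, 0], 0.045]])

```text
t: 4.0
eef_pos: [621.2, -226.5, 214.5]
tcp_rot: [-3.142, -0.0, 2.049]
ft_force: [0.1, -0.4, -0.4]
opening: 0.999
grip_force: 0.0
```

>>> arm_command(rows=[[[0, 0, 0], 0.045], [[0, 0, 0], 0.045], [[0, 0, 0], 0.045], [[0, 0, 0], 0], [[0, 0, 0], 0]])

```text
t: 4.5
eef_pos: [621.2, -226.4, 214.6]
tcp_rot: [-3.142, -0.0, 1.635]
ft_force: [-0.9, -0.2, 0.5]
opening: 1.002
grip_force: 0.0
```

```bash
python3 - <<'E'
from h import *
mv((620.4,-228.1,82.5),93.4)
im,d,cal=shot('wrist','w1.png'); P=cloud(d,cal); np.savez('w1.npz',im=im,d=d,P=P); im=im.astype(int)
red=(im[...,0]>110)&(im[...,1]<60)&(P[...,2]>60)&(P[...,2]<130)
q=P[red]; print(len(q), cv2.minAreaRect(q[:,:2].astype(np.float32)), np.percentile(q[:,2],[5,50,95,99]))
c=q[np.abs(q[:,1]+228)<40]; v=cv2.fitLine(q[:,:2].astype(np.float32),cv2.DIST_L2,0,.01,.01).ravel(); print(v)
E
```

```text
tcp [ 621.2 -226.4  214.6] rot [-180.    -0.    93.7] q [-0.45  0.54  1.46  0.    1.14 -0.51] t 4.5 F [-0.9 -0.2  0.5] open 1.002 grip 0.0
shift units [-0.0066 -0.0035  0.5284] after-turn units [-0.0066 -0.0035  0.5284] turn units 0.0016
9212 ((620.5433349609375, -229.53048706054688), (30.764738082885742, 278.0193786621094), 3.5764224529266357) [ 96.13315172 102.65366754 105.05394669 105.68126186]
[ 5.6230273e-02 -9.9841785e-01  6.1880450e+02 -2.0280188e+02]
```

>>> arm_command(rows=[[[-0.0066, -0.003, 0.1], 0.0016], [[0, 0, 0.15], 0], [[0, 0, 0.15], 0], [[0, 0, 0.09], 0], [[0, 0, 0.036], 0]])

```text
t: 5.05
eef_pos: [619.7, -227.7, 80.7]
tcp_rot: [-3.139, -0.002, 1.628]
ft_force: [0.3, 0.5, 0.6]
opening: 1.001
grip_force: 0.0
```

>>> arm_command(rows=[[[0, 0, 0], 0], [[0, 0, 0], 0], [[0, 0, 0], 0], [[0, 0, 0], 0], [[0, 0, 0], 0]], claw=0)

```text
t: 5.55
eef_pos: [620.8, -228.2, 83.9]
tcp_rot: [3.141, 0.0, 1.626]
ft_force: [-0.2, 0.4, -0.6]
opening: 0.639
grip_force: 0.0
```

>>> arm_command(rows=[[[0, 0, 0], 0], [[0, 0, 0], 0], [[0, 0, 0], 0], [[0, 0, 0], 0], [[0, 0, 0], 0]])

```text
t: 6.05
eef_pos: [620.8, -228.1, 83.2]
tcp_rot: [3.141, 0.0, 1.626]
ft_force: [2.5, -0.0, -0.9]
opening: 0.328
grip_force: 30.0
```

>>> arm_command(rows=[[[0, 0, 0], 0], [[0, 0, -0.02], 0], [[0, 0, -0.03], 0], [[0, 0, -0.04], 0], [[0, 0, -0.04], 0]])

```text
t: 6.55
eef_pos: [620.5, -228.1, 116.6]
tcp_rot: [3.142, -0.0, 1.626]
ft_force: [-0.0, 0.4, -3.1]
opening: 0.325
grip_force: 30.0
```

>>> arm_command(rows=[[[0, 0, -0.08], 0], [[0, 0, -0.08], 0], [[0, 0, -0.08], 0], [[0, 0, 0], 0], [[0, 0, 0], 0]])

```text
t: 7.05
eef_pos: [620.4, -228.0, 175.8]
tcp_rot: [3.141, 0.0, 1.626]
ft_force: [-0.7, 0.4, -2.4]
opening: 0.327
grip_force: 30.0
```

```bash
python3 - <<'E'
from h import *
mv((607,237.7,175),102.2)
shot('scene','s2.png')
E
```

```text
tcp [ 620.4 -228.   175.8] rot [180.    0.   93.2] q [-0.45  0.58  1.51  0.    1.05 -0.51] t 7.0 F [-0.7  0.4 -2.4] open 0.327 grip 30.0
shift units [1.8631 0.049  0.0027] after-turn units [1.8322 0.3413 0.0027] turn units -0.0503
```

View pics/s2.png

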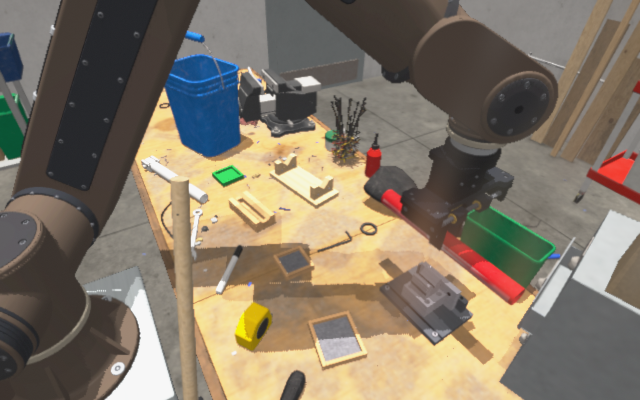

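The tube is held level at (450,245), and the V-block has stayed on the set-up at (430,275).

>>> arm_command(rows=[[[0.05, 0, 0], 0], [[0.1, 0.0035, 0], 0], [[0.13, 0.0035, 0], 0], [[0.13, 0.0035, 0], 0], [[0.13, 0.0035, 0], 0]])

```text
t: 7.6
eef_pos: [615.9, -91.0, 174.7]
tcp_rot: [-3.14, -0.001, 1.626]
ft_force: [-0.0, -0.4, -1.7]
opening: 0.327
grip_force: 30.0
```

>>> arm_command(rows=[[[0.13, 0.0035, 0], 0], [[0.13, 0.0035, 0], 0], [[0.13, 0.0035, 0], 0], [[0.13, 0.0035, 0], 0], [[0.13, 0.0035, 0], 0]])

```text
t: 8.1
eef_pos: [611.1, 71.5, 174.7]
tcp_rot: [-3.14, -0.0, 1.626]
ft_force: [0.9, 0.0, -1.5]
opening: 0.328
grip_force: 30.0
```

>>> arm_command(rows=[[[0.13, 0.0035, 0], 0], [[0.13, 0.0035, 0], 0], [[0.13, 0.0035, 0], 0], [[0.13, 0.0035, 0], 0], [[0.13, 0.0035, 0], 0]])

```text
t: 8.6
eef_pos: [606.4, 233.8, 174.6]
tcp_rot: [-3.14, 0.0, 1.626]
ft_force: [-0.4, 1.1, -1.6]
opening: 0.325
grip_force: 30.0
```

>>> arm_command(rows=[[[0.02, 0, 0], -0.0126], [[0, 0, 0], -0.0126], [[0, 0, 0], -0.0126], [[0, 0, 0], -0.0125], [[0, 0, 0], 0]])

```text
t: 9.1
eef_pos: [606.3, 237.4, 174.7]
tcp_rot: [-3.14, -0.0, 1.785]
ft_force: [-0.0, 0.5, -2.1]
opening: 0.323
grip_force: 30.0
```

```bash
python3 - <<'E'
from h import *
mv((607,237.7,52),102.2)
im,d,cal=shot('wrist','w2.png'); P=cloud(d,cal); np.savez('w2.npz',im=im,d=d,P=P)
E
```

```text
tcp [606.3 237.4 174.7] rot [-179.9   -0.   102.3] q [0.27 0.57 1.53 0.   1.04 0.06] t 9.1 F [-0.   0.5 -2.1] open 0.323 grip 30.0
shift units [4.000e-04 3.600e-03 4.908e-01] after-turn units [4.000e-04 3.600e-03 4.908e-01] turn units 0.0004
```

View pics/w2.png

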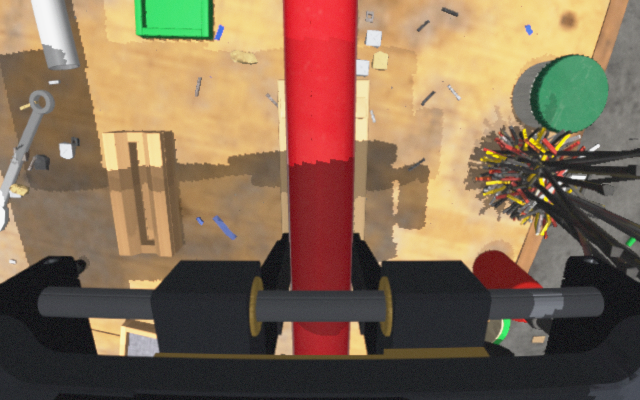

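Wrist view: the tube (320,130) lies along the cradle, with the board showing evenly on both sides (280 and 362). Lowering.

>>> arm_command(rows=[[[0, 0.0036, 0.1], 0], [[0, 0, 0.12], 0], [[0, 0, 0.12], 0], [[0, 0, 0.08], 0], [[0, 0, 0.03], 0]])

```text
t: 9.65
eef_pos: [606.8, 237.0, 60.7]
tcp_rot: [-3.138, 0.0, 1.783]
ft_force: [-0.8, -0.3, -2.2]
opening: 0.326
grip_force: 30.0
```

>>> arm_command(rows=[[[0, 0, 0.012], 0], [[0, 0, 0.01], 0], [[0, 0, 0.008], 0], [[0, 0, 0.008], 0], [[0, 0, 0], 0]])

```text
t: 10.15
eef_pos: [608.2, 237.1, 53.9]
tcp_rot: [3.141, -0.0, 1.784]
ft_force: [0.6, -0.4, -2.3]
opening: 0.329
grip_force: 30.0
```

>>> arm_command(rows=[[[0, 0, 0.004], 0], [[0, 0, 0.004], 0], [[0, 0, 0], 0], [[0, 0, 0], 0], [[0, 0, 0], 0]])

```text
t: 10.65
eef_pos: [608.1, 237.1, 51.7]
tcp_rot: [3.141, -0.0, 1.784]
ft_force: [-0.6, 0.2, -2.0]
opening: 0.325
grip_force: 30.0
```

>>> arm_command(rows=[[[0, 0, 0.004], 0], [[0, 0, 0], 0], [[0, 0, 0], 0], [[0, 0, 0], 0], [[0, 0, 0], 0]])

```text
t: 11.15
eef_pos: [608.1, 237.1, 50.7]
tcp_rot: [3.141, -0.0, 1.784]
ft_force: [1.2, 0.1, -3.2]
opening: 0.324
grip_force: 30.0
```

>>> arm_command(rows=[[[0, 0, 0.004], 0], [[0, 0, 0.004], 0], [[0, 0, 0], 0], [[0, 0, 0], 0], [[0, 0, 0], 0]])

```text
t: 11.65
eef_pos: [608.6, 237.2, 50.0]
tcp_rot: [3.14, -0.0, 1.784]
ft_force: [-1.2, -0.6, 10.8]
opening: 0.329
grip_force: 30.0
```

>>> arm_command(rows=[[[0, 0, -0.002], 0], [[0, 0, 0], 0], [[0, 0, 0], 0], [[0, 0, 0], 0], [[0, 0, 0], 0]], claw=0.8)

```text
t: 12.15
eef_pos: [608.0, 237.1, 49.0]
tcp_rot: [-3.141, -0.0, 1.784]
ft_force: [0.2, 0.3, 0.0]
opening: 0.692
grip_force: 0.0
```

>>> arm_command(rows=[[[0, 0, 0], 0], [[0, 0, 0], 0], [[0, 0, -0.04], 0], [[0, 0, -0.16], 0], [[0, 0, -0.16], 0]])

```text
t: 12.65
eef_pos: [607.7, 237.0, 140.3]
tcp_rot: [-3.14, -0.0, 1.784]
ft_force: [0.6, 0.1, 1.4]
opening: 0.8
grip_force: 0.0
```

>>> arm_command(rows=[[[0, 0, -0.1], 0], [[-0.05, 0, -0.1], 0], [[-0.1, 0, 0], 0], [[-0.12, 0, 0], 0], [[-0.12, 0, 0], 0]])

```text
t: 13.15
eef_pos: [628.8, 141.0, 190.3]
tcp_rot: [3.14, 0.0, 1.785]
ft_force: [-0.5, -1.3, -0.0]
opening: 0.8
grip_force: 0.0
```

```bash
python3 - <<'E'
from h import *
mv((620.4,-226.5,200),3.5)
im,d,cal=shot('top','t2.png'); P=cloud(d,cal); im=im.astype(int)
red=(im[...,0]>110)&(im[...,1]<60)&(np.hypot(P[...,0]-607,P[...,1]-237)<160)&(P[...,2]<100)
q=P[red]; print(len(q), cv2.minAreaRect(q[:,:2].astype(np.float32)), np.percentile(q[:,2],[5,50,95]))
E
```

```text
tcp [628.8 141.  190.3] rot [179.9   0.  102.2] q [ 0.12  0.54  1.54  0.    1.06 -0.1 ] t 13.2 F [-0.5 -1.3 -0. ] open 0.8 grip 0.0
shift units [-1.4293 -0.3444 -0.0391] after-turn units [ 0.1231 -1.4651 -0.0391] turn units -0.4514
90 ((584.71484375, 339.7193298339844), (28.600841522216797, 60.76265335083008), 11.149757385253906) [60.99485547 65.66208525 69.84803328]
```

>>> arm_command(rows=[[[-0.143, -0.0344, 0], 0], [[-0.143, -0.0344, 0], 0], [[-0.143, -0.0344, 0], 0], [[-0.143, -0.0344, 0], 0], [[-0.143, -0.0344, 0], 0]])

```text
t: 13.7
eef_pos: [624.3, -43.4, 190.0]
tcp_rot: [3.141, 0.0, 1.784]
ft_force: [0.2, 0.3, -0.5]
opening: 0.798
grip_force: 0.0
```

>>> arm_command(rows=[[[-0.143, -0.0344, 0], 0], [[-0.143, -0.0344, 0], 0], [[-0.143, -0.0344, 0], 0], [[-0.143, -0.0344, 0], 0], [[-0.143, -0.0344, 0], 0]])

```text
t: 14.2
eef_pos: [620.0, -227.2, 189.9]
tcp_rot: [3.141, 0.0, 1.784]
ft_force: [0.2, 0.7, -0.5]
opening: 0.798
grip_force: 0.0
```

>>> arm_command(rows=[[[0, 0, 0], -0.0451], [[0, 0, 0], -0.0451], [[0, 0, 0], -0.0451], [[0, 0, 0], -0.0451], [[0, 0, 0], -0.0451]])

```text
t: 14.7
eef_pos: [620.2, -225.7, 189.9]
tcp_rot: [3.141, 0.0, 2.498]
ft_force: [-0.1, 0.0, 0.6]
opening: 0.799
grip_force: 0.0
```

>>> arm_command(rows=[[[0, 0, 0], -0.0451], [[0, 0, 0], -0.0451], [[0, 0, 0], -0.0451], [[0, 0, 0], -0.0451], [[0, 0, 0], -0.0455]])

```text
t: 15.2
eef_pos: [620.3, -225.7, 189.9]
tcp_rot: [-3.141, 0.001, -3.075]
ft_force: [0.1, -0.2, 0.9]
opening: 0.803
grip_force: 0.0
```

>>> arm_command(rows=[[[0, 0, 0], 0], [[0, 0, 0], 0], [[0, 0, 0], 0], [[0, 0, 0], 0], [[0, 0, 0], 0]])

```text
t: 15.7
eef_pos: [620.2, -225.8, 189.2]
tcp_rot: [3.141, 0.0, -3.082]
ft_force: [-0.3, 0.4, 1.1]
opening: 0.799
grip_force: 0.0
```

```bash
cat >> h.py <<'E'
def rect(P,c,r,z0,z1,name='',m=None):
    s=(np.hypot(P[...,0]-c[0],P[...,1]-c[1])<r)&(P[...,2]>z0)&(P[...,2]<z1)
    if m is not None: s&=m
    q=P[s]
    if len(q)<10: print(name,'none'); return
    (cx,cy),wh,a=cv2.minAreaRect(q[:,:2].astype(np.float32))
    print(name,len(q),'ctr',round(cx,1),round(cy,1),'wh',np.round(wh,1),'ang',round(a,1),'z',np.percentile(q[:,2],[5,50,95]).round(1))
E
python3 - <<'E'
from h import *
mv((620.4,-226.5,54),183.5)
im,d,cal=shot('wrist','w3.png'); P=cloud(d,cal); np.savez('w3.npz',im=im,d=d,P=P)
rect(P,(620,-226.5),35,68,90,'vblock top'); rect(P,(650,-226),70,59,67,'strip+v'); rect(P,(625,-226),85,36,47,'fence+block')
E
```

```text
tcp [ 620.2 -225.8  189.2] rot [ 180.     0.  -176.6] q [-0.45  0.57  1.5   0.    1.08 -2.08] t 15.7 F [-0.3  0.4  1.1] open 0.799 grip 0.0
shift units [-5.000e-04 -2.900e-03  5.407e-01] after-turn units [-5.000e-04 -2.900e-03  5.407e-01] turn units -0.0006
vblock top 1912 ctr 619.0 -221.1 wh [37.6 37.9] ang 3.6 z [68.6 76.4 80.3]
strip+v 1476 ctr 629.4 -228.4 wh [57.8 89.6] ang 3.4 z [60.3 63.4 64.9]
fence+block 2180 ctr 632.3 -228.5 wh [ 77.4 119.9] ang 2.8 z [38.4 41.5 43.3]
```

View pics/w3.png

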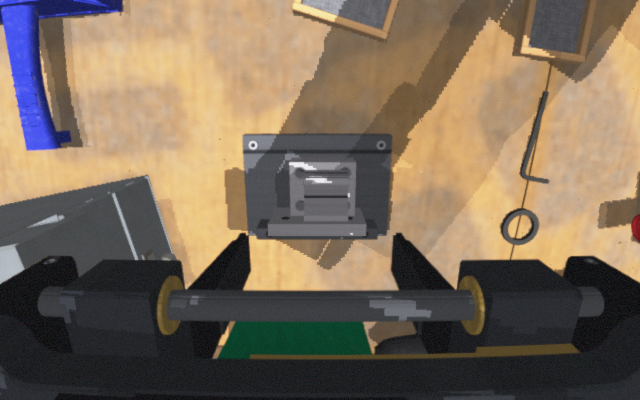

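Wrist view: the V-block stands at (322,190) between the open fingers, with the strip at (317,229) beside it. The measured heights (80, 64 and 42) agree.

>>> arm_command(rows=[[[0.0035, 0.021, 0.1], 0], [[0, 0, 0.15], 0], [[0, 0, 0.15], 0], [[0, 0, 0.1], 0], [[0, 0, 0.04], 0]])

```text
t: 16.25
eef_pos: [618.0, -220.2, 51.5]
tcp_rot: [3.14, -0.003, -3.082]
ft_force: [-0.8, 0.3, 0.2]
opening: 0.802
grip_force: 0.0
```

>>> arm_command(rows=[[[0, 0, 0], 0], [[0, 0, 0], 0], [[0, 0, 0], 0], [[0, 0, 0], 0], [[0, 0, 0], 0]], claw=0.2)

```text
t: 16.75
eef_pos: [619.3, -220.7, 55.0]
tcp_rot: [-3.141, 0.001, -3.081]
ft_force: [-0.3, -1.0, 0.0]
opening: 0.437
grip_force: 0.0
```

>>> arm_command(rows=[[[0, 0, 0], 0], [[0, 0, 0], 0], [[0, 0, 0], 0], [[0, 0, 0], 0], [[0, 0, 0], 0]])

```text
t: 17.25
eef_pos: [619.3, -220.8, 54.8]
tcp_rot: [-3.141, 0.001, -3.081]
ft_force: [-1.4, -0.3, 5.8]
opening: 0.399
grip_force: 30.0
```

>>> arm_command(rows=[[[0, 0, 0], 0], [[0, 0, -0.02], 0], [[0, 0, -0.04], 0], [[0, 0, -0.06], 0], [[0, 0, -0.08], 0]])

```text
t: 17.75
eef_pos: [618.7, -220.4, 104.8]
tcp_rot: [3.141, -0.001, -3.081]
ft_force: [0.9, -0.2, -3.5]
opening: 0.396
grip_force: 30.0
```

>>> arm_command(rows=[[[0, 0, -0.08], 0], [[0, 0, -0.04], 0], [[0, 0, 0], 0], [[0, 0, 0], 0], [[0, 0, 0], 0]])

```text
t: 18.25
eef_pos: [618.6, -220.5, 133.2]
tcp_rot: [3.141, -0.001, -3.081]
ft_force: [-0.1, 0.8, -3.1]
opening: 0.396
grip_force: 30.0
```

```bash
python3 - <<'E'
from h import *
mv((448.2,-5.5,100),-181.8)
E
```

```text
tcp [ 618.6 -220.5  133.2] rot [ 1.800e+02 -1.000e-01 -1.765e+02] q [-0.44  0.62  1.56  0.    0.97 -2.07] t 18.2 F [-0.1  0.8 -3.1] open 0.396 grip 30.0
shift units [0.6284 0.8993 0.1342] after-turn units [0.7081 0.8379 0.1342] turn units 0.0292
```

>>> arm_command(rows=[[[0.04, 0.0572, 0], 0], [[0.08, 0.1145, 0], 0], [[0.08, 0.1145, 0], 0], [[0.08, 0.1145, 0], 0], [[0.08, 0.1145, 0], 0]])

```text
t: 18.75
eef_pos: [520.1, -96.5, 133.4]
tcp_rot: [3.141, -0.001, -3.082]
ft_force: [0.8, 0.2, -3.8]
opening: 0.399
grip_force: 30.0
```

>>> arm_command(rows=[[[0.08, 0.1145, 0], 0], [[0.08, 0.1145, 0], 0], [[0.08, 0.1145, 0], 0], [[0.0284, 0.0406, 0], 0.0146], [[0, 0, 0], 0.0146]])

```text
t: 19.25
eef_pos: [447.1, -4.3, 133.8]
tcp_rot: [3.141, -0.002, 3.11]
ft_force: [0.7, 0.4, -4.2]
opening: 0.399
grip_force: 30.0
```

>>> arm_command(rows=[[[0, 0, 0], 0], [[0, 0, 0], 0], [[0, 0, 0], 0], [[0, 0, 0], 0], [[0, 0, 0], 0]])

```text
t: 19.75
eef_pos: [448.7, -5.9, 134.0]
tcp_rot: [3.141, -0.0, 3.11]
ft_force: [0.5, -0.7, -3.1]
opening: 0.396
grip_force: 30.0
```

```bash
python3 - <<'E'
from h import *
mv((448.2,-5.5,25),-181.8)
im,d,cal=shot('wrist','w4.png'); P=cloud(d,cal); np.savez('w4.npz',im=im,d=d,P=P)
rect(P,(448,-5),52,9,20,'vtray rim'); rect(P,(448,-5),60,60,130,'vblock')
E
```

```text
tcp [448.7  -5.9 134. ] rot [180.   -0.  178.2] q [-0.16  0.36  2.07  0.    0.71 -1.7 ] t 19.8 F [ 0.5 -0.7 -3.1] open 0.396 grip 30.0
shift units [0.002  0.0014 0.4361] after-turn units [0.002  0.0014 0.4361] turn units 0.0
vtray rim 1563 ctr 446.5 -7.4 wh [68.1 66.2] ang 88.4 z [11.7 13.3 14.6]
vblock 345 ctr 429.9 -5.2 wh [37.9  1. ] ang 87.8 z [122.  125.9 129.5]
```

View pics/w4.png

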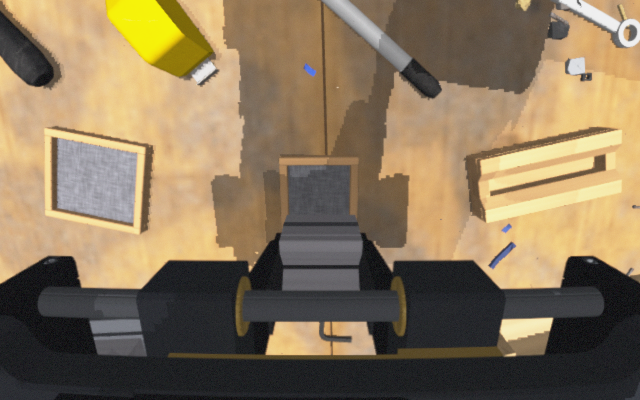

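The V-block (320,255) is lined up with the grey v_tray (319,186). Lowering.

>>> arm_command(rows=[[[0.004, 0, 0.06], 0], [[0, 0, 0.12], 0], [[0, 0, 0.12], 0], [[0, 0, 0.09], 0], [[0, 0, 0.04], 0]])

```text
t: 20.3
eef_pos: [447.1, -5.7, 25.0]
tcp_rot: [3.141, -0.002, 3.11]
ft_force: [0.3, 0.1, -4.6]
opening: 0.398
grip_force: 30.0
```

>>> arm_command(rows=[[[0, 0, 0], 0], [[0, 0, 0.004], 0], [[0, 0, 0.004], 0], [[0, 0, 0], 0], [[0, 0, 0], 0]])

```text
t: 20.8
eef_pos: [447.9, -5.7, 25.2]
tcp_rot: [-3.142, 0.001, 3.11]
ft_force: [0.5, -0.0, -3.8]
opening: 0.399
grip_force: 30.0
```

>>> arm_command(rows=[[[0, 0, 0.006], 0], [[0, 0, 0.006], 0], [[0, 0, 0.006], 0], [[0, 0, 0.004], 0], [[0, 0, 0], 0]])

```text
t: 21.3
eef_pos: [447.6, -5.7, 19.0]
tcp_rot: [3.141, -0.0, 3.11]
ft_force: [-0.1, 0.0, -3.6]
opening: 0.397
grip_force: 30.0
```

>>> arm_command(rows=[[[0, 0, 0.003], 0], [[0, 0, 0], 0], [[0, 0, 0], 0], [[0, 0, 0], 0], [[0, 0, 0], 0]])

```text
t: 21.8
eef_pos: [447.6, -5.6, 18.8]
tcp_rot: [3.142, 0.0, 3.11]
ft_force: [-2.0, 0.3, 6.6]
opening: 0.396
grip_force: 30.0
```

>>> arm_command(rows=[[[0, 0, 0], 0], [[0, 0, 0], 0], [[0, 0, 0], 0], [[0, 0, 0], 0], [[0, 0, 0], 0]], claw=0.6)

```text
t: 22.3
eef_pos: [447.7, -5.6, 18.3]
tcp_rot: [3.141, 0.0, 3.11]
ft_force: [0.0, -0.2, -0.8]
opening: 0.601
grip_force: 0.0
```

>>> arm_command(rows=[[[0, 0, -0.02], 0], [[0, 0, -0.1], 0], [[0, 0, -0.16], 0], [[0, 0, -0.16], 0], [[0, 0, -0.16], 0]])

```text
t: 22.8
eef_pos: [447.2, -5.6, 170.3]
tcp_rot: [3.142, -0.0, 3.11]
ft_force: [0.9, -0.0, -0.8]
opening: 0.6
grip_force: 0.0
```

```bash
python3 - <<'E'
from h import *
mv((652.5,-226.5,165),93.4)
im,d,cal=shot('wrist','w5.png'); P=cloud(d,cal)
rect(P,(448,-5),52,9,20,'vtray rim'); rect(P,(448,-5),40,25,60,'vblock')
E
```

```text
tcp [447.2  -5.6 170.3] rot [180.   -0.  178.2] q [-0.16  0.3   2.03  0.    0.81 -1.7 ] t 22.8 F [ 0.9 -0.  -0.8] open 0.6 grip 0.0
shift units [-0.8483 -0.8573  0.0211] after-turn units [-0.9307  0.7672  0.0211] turn units 0.4711
vtray rim 1782 ctr 447.4 -7.4 wh [68.2 67.9] ang 88.4 z [11.5 13.4 14.8]
vblock 1883 ctr 447.2 -5.5 wh [37.9 38. ] ang 88.0 z [31.2 39.8 44.3]
```

>>> arm_command(rows=[[[-0.106, -0.1072, 0], 0], [[-0.106, -0.1072, 0], 0], [[-0.106, -0.1072, 0], 0], [[-0.106, -0.1072, 0], 0], [[-0.106, -0.1072, 0], 0]])

```text
t: 23.35
eef_pos: [576.6, -145.0, 168.7]
tcp_rot: [3.141, 0.0, 3.11]
ft_force: [0.3, 0.0, -0.3]
opening: 0.6
grip_force: 0.0
```

>>> arm_command(rows=[[[-0.106, -0.1072, 0], 0], [[-0.106, -0.1072, 0], 0], [[-0.106, -0.1072, 0], 0], [[0, 0, 0], 0.047], [[0, 0, 0], 0.047]])

```text
t: 23.85
eef_pos: [652.9, -227.4, 167.8]
tcp_rot: [3.141, -0.001, 2.808]
ft_force: [-0.1, 0.3, 0.3]
opening: 0.604
grip_force: 0.0
```

>>> arm_command(rows=[[[0, 0, 0], 0.047], [[0, 0, 0], 0.047], [[0, 0, 0], 0.047], [[0, 0, 0], 0.047], [[0, 0, 0], 0.047]])

```text
t: 24.35
eef_pos: [652.6, -226.5, 168.5]
tcp_rot: [-3.141, -0.0, 2.071]
ft_force: [-0.4, 0.8, 0.2]
opening: 0.599
grip_force: 0.0
```

>>> arm_command(rows=[[[0, 0, 0], 0.047], [[0, 0, 0], 0.047], [[0, 0, 0], 0.047], [[0, 0, 0], 0], [[0, 0, 0], 0]])

```text
t: 24.85
eef_pos: [652.7, -226.6, 168.5]
tcp_rot: [-3.141, -0.0, 1.638]
ft_force: [0.4, -0.9, -0.0]
opening: 0.601
grip_force: 0.0
```

>>> arm_command(rows=[[[0, 0, 0], 0], [[0, 0, 0], 0], [[0, 0, 0], 0], [[0, 0, 0], 0], [[0, 0, 0], 0]])

```text
t: 25.35
eef_pos: [652.8, -226.6, 168.3]
tcp_rot: [3.142, -0.0, 1.634]
ft_force: [-1.5, 0.5, -0.6]
opening: 0.599
grip_force: 0.0
```

```bash
python3 - <<'E'
from h import *
mv((652.5,-226.5,45),93.4)
im,d,cal=shot('wrist','w6.png'); P=cloud(d,cal); np.savez('w6.npz',im=im,d=d,P=P)
rect(P,(650,-226),70,61,68,'strip'); rect(P,(650,-226),70,48,68,'strip all');rect(P,(625,-226),85,38,46,'fence+block')
E
```

```text
tcp [ 652.8 -226.6  168.3] rot [180.   -0.   93.6] q [-0.43  0.63  1.43  0.    1.08 -0.49] t 25.4 F [-1.5  0.5 -0.6] open 0.599 grip 0.0
shift units [ 4.000e-04 -1.400e-03  4.934e-01] after-turn units [ 4.000e-04 -1.400e-03  4.934e-01] turn units 0.0012
strip 1489 ctr 652.9 -227.3 wh [11.3 89.9] ang 3.4 z [62.4 63.5 64.5]
strip all 1517 ctr 652.8 -227.1 wh [11.5 90.3] ang 3.5 z [62.3 63.5 64.5]
fence+block 5337 ctr 632.4 -228.4 wh [ 77.3 119.8] ang 3.3 z [40.2 41.5 42.7]
```

View pics/w6.png

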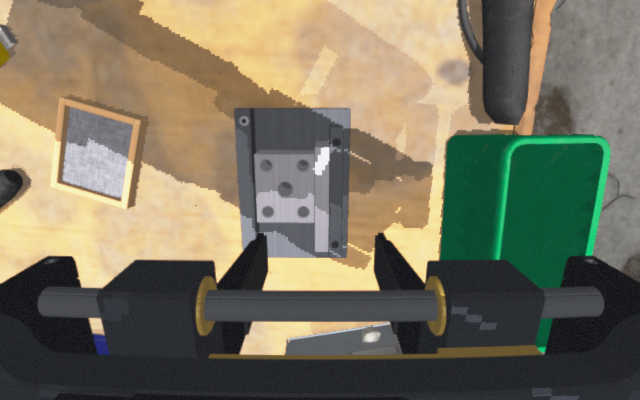

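The strip top (322,200) and the block with five holes at (285,187) stand in place. The strip measures 652.9/-227.2, top 64, which is as expected.

>>> arm_command(rows=[[[0, 0, 0.08], 0.001], [[0, 0, 0.13], 0], [[0, 0, 0.13], 0], [[0, 0, 0.08], 0], [[0, 0, 0.03], 0]], claw=0.45)

```text
t: 25.9
eef_pos: [652.0, -226.2, 53.6]
tcp_rot: [-3.139, -0.002, 1.631]
ft_force: [0.5, 0.2, -0.5]
opening: 0.448
grip_force: 0.0
```

>>> arm_command(rows=[[[0, 0, 0.015], 0], [[0, 0, 0.015], 0], [[0, 0, 0.01], 0], [[0, 0, 0], 0], [[0, 0, 0], 0]])

```text
t: 26.4
eef_pos: [653.1, -226.7, 46.5]
tcp_rot: [3.141, 0.0, 1.631]
ft_force: [-0.1, -0.1, -0.3]
opening: 0.451
grip_force: 0.0
```

Gripping.

>>> arm_command(rows=[[[0, 0, 0.004], 0], [[0, 0, 0], 0], [[0, 0, 0], 0], [[0, 0, 0], 0], [[0, 0, 0], 0]], claw=0)

```text
t: 26.9
eef_pos: [652.9, -226.6, 44.9]
tcp_rot: [3.141, -0.0, 1.631]
ft_force: [1.3, -0.6, 0.8]
opening: 0.123
grip_force: 29.9
```

>>> arm_command(rows=[[[0, 0, 0], 0], [[0, 0, 0], 0], [[0, 0, 0], 0], [[0, 0, 0], 0], [[0, 0, 0], 0]])

```text
t: 27.4
eef_pos: [652.9, -226.6, 44.9]
tcp_rot: [3.141, -0.0, 1.631]
ft_force: [0.6, 0.6, -0.8]
opening: 0.123
grip_force: 29.9
```

>>> arm_command(rows=[[[0, 0, -0.012], 0], [[0, 0, -0.016], 0], [[0, 0, -0.02], 0], [[0, 0, -0.024], 0], [[0, 0, -0.03], 0]])

```text
t: 27.9
eef_pos: [652.7, -226.6, 70.8]
tcp_rot: [-3.141, -0.0, 1.63]
ft_force: [1.1, 0.8, -4.4]
opening: 0.122
grip_force: 29.9
```

>>> arm_command(rows=[[[0, 0, -0.04], 0], [[0, 0, -0.06], 0], [[0, 0, -0.06], 0], [[0, 0, -0.04], 0], [[0, 0, 0], 0]])

```text
t: 28.4
eef_pos: [653.5, -226.9, 122.6]
tcp_rot: [3.139, 0.001, 1.631]
ft_force: [0.5, -0.7, -4.1]
opening: 0.126
grip_force: 29.9
```

```bash
python3 - <<'E'
from h import *
mv((433.4,191.3,120),101.2)
im,d,cal=shot('wrist','w7.png'); P=cloud(d,cal); np.savez('w7.npz',im=im,d=d,P=P)
rect(P,(622,-224),38,38,46,'block');rect(P,(625,-226),85,38,46,'fence+block')
E
```

```text
tcp [ 653.5 -226.9  122.6] rot [1.798e+02 1.000e-01 9.340e+01] q [-0.43  0.68  1.47  0.    0.99 -0.49] t 28.4 F [ 0.5 -0.7 -4.1] open 0.126 grip 29.9
shift units [ 1.7224 -0.7788  0.006 ] after-turn units [ 1.8119 -0.5386  0.006 ] turn units -0.0432
block 4360 ctr 618.9 -223.8 wh [51.2 62.2] ang 3.0 z [40.2 41.4 42.6]
fence+block 5822 ctr 631.4 -211.3 wh [77.6 85.5] ang 3.4 z [40.2 41.5 42.6]
```

>>> arm_command(rows=[[[0.05, -0.0226, 0], 0], [[0.1, -0.0452, 0], 0], [[0.13, -0.0588, 0], 0], [[0.13, -0.0588, 0], 0], [[0.13, -0.0588, 0], 0]])

```text
t: 28.95
eef_pos: [582.1, -93.7, 119.6]
tcp_rot: [-3.14, -0.001, 1.63]
ft_force: [0.1, 0.1, -3.7]
opening: 0.126
grip_force: 29.9
```

>>> arm_command(rows=[[[0.13, -0.0588, 0], 0], [[0.13, -0.0588, 0], 0], [[0.13, -0.0588, 0], 0], [[0.13, -0.0588, 0], 0], [[0.13, -0.0588, 0], 0]])

```text
t: 29.45
eef_pos: [498.9, 63.9, 120.0]
tcp_rot: [-3.141, -0.0, 1.631]
ft_force: [0.4, 1.1, -4.6]
opening: 0.123
grip_force: 29.9
```

>>> arm_command(rows=[[[0.13, -0.0588, 0], 0], [[0.13, -0.0588, 0], 0], [[0.13, -0.0588, 0], 0], [[0.1, -0.0452, 0], 0], [[0.0424, -0.0182, 0], 0]])

```text
t: 29.95
eef_pos: [430.8, 193.3, 120.1]
tcp_rot: [-3.14, 0.0, 1.633]
ft_force: [-0.2, -0.2, -4.6]
opening: 0.124
grip_force: 29.9
```

>>> arm_command(rows=[[[0, 0, 0], -0.0144], [[0, 0, 0], -0.0144], [[0, 0, 0], -0.0144], [[0, 0, 0], 0], [[0, 0, 0], 0]])

```text
t: 30.45
eef_pos: [432.8, 191.4, 120.2]
tcp_rot: [-3.141, -0.0, 1.765]
ft_force: [-0.6, -0.2, -3.5]
opening: 0.124
grip_force: 29.9
```

```bash
python3 - <<'E'
from h import *
mv((433.4,191.3,45),101.2)
im,d,cal=shot('wrist','w8.png'); P=cloud(d,cal); np.savez('w8.npz',im=im,d=d,P=P)
rect(P,(433,191),80,22,34,'stand'); rect(P,(433,191),90,60,170,'held')
E
```

```text
tcp [432.8 191.4 120.2] rot [-180.    -0.   101.1] q [0.28 0.41 2.03 0.   0.7  0.08] t 30.4 F [-0.6 -0.2 -3.5] open 0.124 grip 29.9
shift units [-0.0008  0.0023  0.3009] after-turn units [-0.0008  0.0023  0.3009] turn units -0.0005
stand 5220 ctr 431.9 198.3 wh [ 56.1 110.5] ang 11.1 z [23.3 27.2 28.5]
held 5234 ctr 429.8 190.8 wh [29.1 90.8] ang 1.7 z [122.3 139.  161.4]
```

View pics/w8.png

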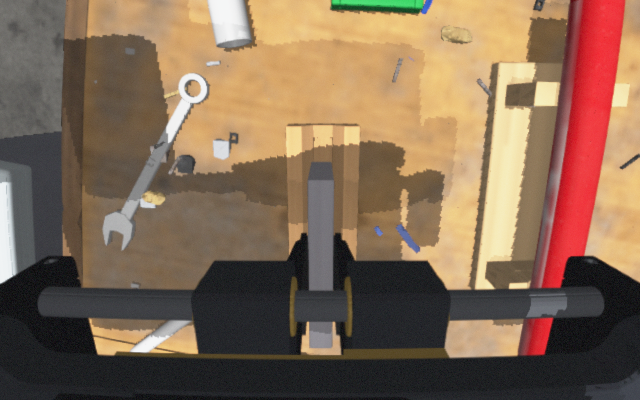

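The strip (320,250) is over the stand's slot (322,140) and lined up with it. The tube lies in the cradle at right (580,150).

>>> arm_command(rows=[[[0, 0.0023, 0.04], 0], [[0, 0, 0.07], 0], [[0, 0, 0.07], 0], [[0, 0, 0.05], 0], [[0, 0, 0.03], 0]])

```text
t: 31.0
eef_pos: [433.1, 191.5, 53.9]
tcp_rot: [-3.14, 0.0, 1.766]
ft_force: [-0.3, 0.2, -3.7]
opening: 0.123
grip_force: 29.9
```

>>> arm_command(rows=[[[0, 0, 0.016], 0], [[0, 0, 0.012], 0], [[0, 0, 0.012], 0], [[0, 0, 0.008], 0], [[0, 0, 0], 0]])

```text
t: 31.5
eef_pos: [433.6, 191.7, 43.4]
tcp_rot: [3.141, -0.0, 1.766]
ft_force: [-0.6, 0.4, -4.5]
opening: 0.121
grip_force: 29.9
```

>>> arm_command(rows=[[[0, 0, 0.004], 0], [[0, 0, 0.004], 0], [[0, 0, 0.004], 0], [[0, 0, 0.003], 0], [[0, 0, 0], 0]])

```text
t: 32.0
eef_pos: [433.5, 191.7, 39.5]
tcp_rot: [-3.142, -0.0, 1.766]
ft_force: [0.2, 0.3, -3.9]
opening: 0.125
grip_force: 29.9
```

>>> arm_command(rows=[[[0, 0, 0.003], 0], [[0, 0, 0], 0], [[0, 0, 0], 0], [[0, 0, 0], 0], [[0, 0, 0], 0]])

```text
t: 32.5
eef_pos: [433.5, 191.7, 38.9]
tcp_rot: [3.142, -0.0, 1.766]
ft_force: [-0.4, 0.1, -5.2]
opening: 0.125
grip_force: 29.9
```

>>> arm_command(rows=[[[0, 0, 0.003], 0], [[0, 0, 0], 0], [[0, 0, 0], 0], [[0, 0, 0], 0], [[0, 0, 0], 0]])

```text
t: 33.0
eef_pos: [433.7, 191.8, 38.7]
tcp_rot: [3.141, -0.0, 1.766]
ft_force: [-2.5, -0.2, 7.0]
opening: 0.122
grip_force: 30.0
```

Contact. Release and back out, then check.

>>> arm_command(rows=[[[0, 0, 0], 0], [[0, 0, 0], 0], [[0, 0, 0], 0], [[0, 0, 0], 0], [[0, 0, 0], 0]], claw=0.4)

```text
t: 33.5
eef_pos: [433.6, 191.7, 38.1]
tcp_rot: [3.142, -0.0, 1.766]
ft_force: [0.6, -0.4, 0.3]
opening: 0.393
grip_force: 0.0
```

>>> arm_command(rows=[[[0, 0, -0.02], 0], [[0, 0, -0.08], 0], [[0, 0, -0.14], 0], [[0, 0, -0.14], 0], [[0, 0, -0.12], 0]])

```text
t: 34.0
eef_pos: [433.5, 191.7, 165.2]
tcp_rot: [3.141, -0.0, 1.766]
ft_force: [0.4, -0.3, 0.1]
opening: 0.401
grip_force: 0.0
```

>>> arm_command(rows=[[[0, 0, 0], 0], [[0, 0, 0], 0], [[0, 0, 0], 0], [[0, 0, 0], 0], [[0, 0, 0], 0]], claw=0.9)

```text
t: 34.5
eef_pos: [433.3, 191.6, 162.3]
tcp_rot: [-3.14, 0.0, 1.766]
ft_force: [0.4, -0.8, 0.2]
opening: 0.764
grip_force: 0.0
```

```bash
python3 - <<'E'
from h import *
mv((618.9,-223.8,160),183.4)
im,d,cal=shot('wrist','w9.png'); P=cloud(d,cal)
rect(P,(433,191),70,48,62,'strip'); rect(P,(433,191),80,22,34,'stand')
E
```

```text
tcp [433.3 191.6 162.3] rot [-179.9    0.   101.2] q [0.28 0.35 1.98 0.   0.81 0.08] t 34.5 F [ 0.4 -0.8  0.2] open 0.764 grip 0.0
shift units [-1.7743  0.4058  0.0088] after-turn units [-0.6426 -1.7028  0.0088] turn units -0.4567
strip 1513 ctr 432.6 191.2 wh [11.5 90.2] ang 11.5 z [56.4 57.6 58.6]
stand 5226 ctr 433.3 191.3 wh [ 56.1 124.7] ang 11.1 z [22.9 27.2 28.6]
```

>>> arm_command(rows=[[[-0.1183, 0.027, 0], 0], [[-0.1183, 0.027, 0], 0], [[-0.1183, 0.027, 0], 0], [[-0.1183, 0.027, 0], 0], [[-0.1183, 0.027, 0], 0]])

```text
t: 35.05
eef_pos: [495.7, 52.0, 162.8]
tcp_rot: [-3.141, -0.0, 1.766]
ft_force: [-0.2, 0.2, 0.1]
opening: 0.901
grip_force: 0.0
```

>>> arm_command(rows=[[[-0.1183, 0.027, 0], 0], [[-0.1183, 0.027, 0], 0], [[-0.1183, 0.027, 0], 0], [[-0.1183, 0.027, 0], 0], [[-0.1183, 0.027, 0], 0]])

```text
t: 35.55
eef_pos: [557.5, -86.5, 162.6]
tcp_rot: [-3.141, -0.001, 1.766]
ft_force: [1.4, 0.2, 0.0]
opening: 0.898
grip_force: 0.0
```

>>> arm_command(rows=[[[-0.1183, 0.027, 0], 0], [[-0.1183, 0.027, 0], 0], [[-0.1183, 0.027, 0], 0], [[-0.1183, 0.027, 0], 0], [[-0.1183, 0.027, 0], 0]])

```text
t: 36.05
eef_pos: [619.3, -225.0, 162.4]
tcp_rot: [-3.141, -0.001, 1.766]
ft_force: [-0.1, -0.0, 0.1]
opening: 0.899
grip_force: 0.0
```

>>> arm_command(rows=[[[0, 0, 0], -0.0457], [[0, 0, 0], -0.0457], [[0, 0, 0], -0.0457], [[0, 0, 0], -0.0457], [[0, 0, 0], -0.0457]])

```text
t: 36.55
eef_pos: [618.8, -223.8, 162.4]
tcp_rot: [-3.141, -0.001, 2.49]
ft_force: [-0.6, 0.8, -0.8]
opening: 0.9
grip_force: 0.0
```

>>> arm_command(rows=[[[0, 0, 0], -0.0457], [[0, 0, 0], -0.0457], [[0, 0, 0], -0.0457], [[0, 0, 0], -0.0457], [[0, 0, 0], -0.0457]])

```text
t: 37.05
eef_pos: [618.9, -223.7, 162.4]
tcp_rot: [3.141, -0.001, -3.075]
ft_force: [0.6, -0.5, 0.4]
opening: 0.901
grip_force: 0.0
```

>>> arm_command(rows=[[[0, 0, 0], 0], [[0, 0, 0], 0], [[0, 0, 0], 0], [[0, 0, 0], 0], [[0, 0, 0], 0]])

```text
t: 37.55
eef_pos: [619.0, -223.8, 163.1]
tcp_rot: [3.141, -0.0, -3.082]
ft_force: [-0.4, -0.7, -0.2]
opening: 0.9
grip_force: 0.0
```

```bash
python3 - <<'E'
from h import *
mv((618.9,-223.8,23),183.3)
im,d,cal=shot('wrist','w10.png'); P=cloud(d,cal)
rect(P,(619,-224),38,38,46,'block')
E
```

```text
tcp [ 619.  -223.8  163.1] rot [ 180.    -0.  -176.6] q [-0.45  0.59  1.53  0.    1.03 -2.08] t 37.5 F [-0.4 -0.7 -0.2] open 0.9 grip 0.0
shift units [ 4.000e-04 -2.000e-04  5.603e-01] after-turn units [ 4.000e-04 -2.000e-04  5.603e-01] turn units 0.0005
block 3602 ctr 619.6 -223.9 wh [52.7 62.2] ang 3.5 z [40.2 41.5 42.7]
```

View pics/w10.png

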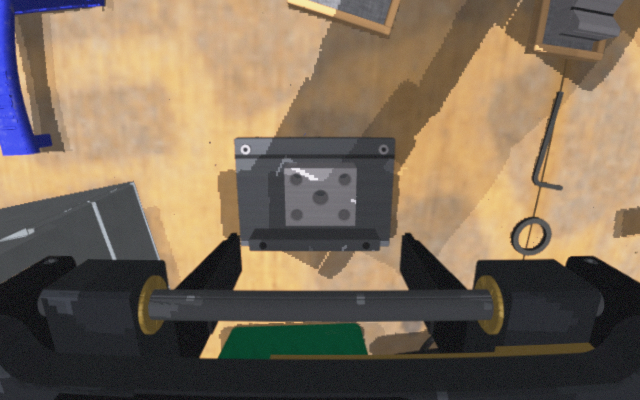

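```bash
python3 - <<'E'
from h import *
P=np.load('w3.npz')['P']
s=(P[...,2]>20)&(P[...,2]<170)&(P[...,1]<-270)&(P[...,1]>-420)&(P[...,0]<760)
q=P[s]
for x in range(560,760,25):
    k=q[(q[:,0]>=x)&(q[:,0]<x+25)]
    if len(k): print(x,len(k),np.percentile(k[:,1],99).round(),np.percentile(k[:,2],[1,99]).round())
E
```

```text
610 2285 -386.0 [ 24. 169.]
635 2714 -271.0 [ 22. 168.]
660 1604 -275.0 [ 21. 107.]
685 523 -381.0 [21. 75.]
710 6 -379.0 [20. 25.]
```

The block with its five holes (320,197) stands between the open fingers, and the cabinet is clear (y below -380).

>>> arm_command(rows=[[[0, 0, 0.08], 0], [[0, 0, 0.14], 0], [[0, 0, 0.14], 0], [[0, 0, 0.1], 0], [[0, 0, 0.05], 0]])

```text
t: 38.1
eef_pos: [618.2, -223.4, 33.3]
tcp_rot: [3.14, -0.002, -3.082]
ft_force: [0.5, -0.8, 0.0]
opening: 0.899
grip_force: 0.0
```

>>> arm_command(rows=[[[0, 0, 0.025], 0], [[0, 0, 0.015], 0], [[0, 0, 0.008], 0], [[0, 0, 0], 0], [[0, 0, 0], 0]])

```text
t: 38.6
eef_pos: [619.3, -223.9, 24.4]
tcp_rot: [-3.141, 0.001, -3.081]
ft_force: [0.2, 0.1, -0.1]
opening: 0.906
grip_force: 0.0
```

>>> arm_command(rows=[[[0, 0, 0], 0], [[0, 0, 0], 0], [[0, 0, 0], 0], [[0, 0, 0], 0], [[0, 0, 0], 0]], claw=0.4)

```text
t: 39.1
eef_pos: [619.1, -223.8, 23.7]
tcp_rot: [-3.142, 0.0, -3.081]
ft_force: [0.1, -0.2, 1.8]
opening: 0.652
grip_force: 30.0
```

>>> arm_command(rows=[[[0, 0, 0], 0], [[0, 0, 0], 0], [[0, 0, 0], 0], [[0, 0, 0], 0], [[0, 0, 0], 0]])

```text
t: 39.6
eef_pos: [619.1, -223.8, 23.7]
tcp_rot: [-3.142, 0.0, -3.081]
ft_force: [-0.5, -1.0, 2.2]
opening: 0.65
grip_force: 30.0
```

>>> arm_command(rows=[[[0, 0, -0.012], 0], [[0, 0, -0.03], 0], [[0, 0, -0.05], 0], [[0, 0, -0.08], 0], [[0, 0, -0.08], 0]])

```text
t: 40.1
eef_pos: [618.9, -223.7, 87.8]
tcp_rot: [3.141, -0.0, -3.081]
ft_force: [-0.5, 0.1, -6.3]
opening: 0.649
grip_force: 30.0
```

>>> arm_command(rows=[[[0, 0, -0.08], 0], [[0, 0, -0.05], 0], [[0, 0, -0.02], 0], [[0, 0, 0], 0], [[0, 0, 0], 0]])

```text
t: 40.6
eef_pos: [618.6, -223.6, 123.3]
tcp_rot: [3.141, -0.001, -3.081]
ft_force: [0.6, -0.0, -6.1]
opening: 0.649
grip_force: 30.0
```

```bash
python3 - <<'E'
from h import *
mv((428.8,-206.2,120),166.8)
E
```

```text
tcp [ 618.6 -223.6  123.3] rot [ 1.800e+02 -1.000e-01 -1.765e+02] q [-0.45  0.63  1.56  0.    0.95 -2.08] t 40.6 F [ 0.6 -0.  -6.1] open 0.649 grip 30.0
shift units [0.7537 0.1153 0.0142] after-turn units [ 0.7551 -0.1056  0.0142] turn units 0.0925
```

>>> arm_command(rows=[[[0.06, 0.0092, 0], 0], [[0.11, 0.0168, 0], 0], [[0.13, 0.0199, 0], 0], [[0.13, 0.0199, 0], 0], [[0.13, 0.0199, 0], 0]])

```text
t: 41.1
eef_pos: [476.4, -210.4, 123.3]
tcp_rot: [3.141, -0.001, -3.081]
ft_force: [0.6, -0.1, -5.9]
opening: 0.654
grip_force: 30.0
```

>>> arm_command(rows=[[[0.11, 0.0168, 0], 0], [[0.06, 0.0092, 0], 0], [[0.0237, 0.0036, 0], 0.0309], [[0, 0, 0], 0.0308], [[0, 0, 0], 0.0308]])

```text
t: 41.6
eef_pos: [428.8, -206.3, 123.6]
tcp_rot: [3.141, -0.001, 2.907]
ft_force: [0.4, 0.0, -5.0]
opening: 0.649
grip_force: 30.0
```

>>> arm_command(rows=[[[0, 0, 0], 0], [[0, 0, 0], 0], [[0, 0, 0], 0], [[0, 0, 0], 0], [[0, 0, 0], 0]])

```text
t: 42.1
eef_pos: [429.2, -206.4, 124.1]
tcp_rot: [3.142, -0.0, 2.912]
ft_force: [-0.0, 0.4, -5.8]
opening: 0.65
grip_force: 30.0
```

```bash
python3 - <<'E'
from h import *
mv((428.8,-206.2,25),166.8)
im,d,cal=shot('wrist','w11.png'); P=cloud(d,cal); np.savez('w11.npz',im=im,d=d,P=P)
rect(P,(429,-206),68,9,20,'btray'); rect(P,(429,-206),62,90,170,'held')
i2,d,cal=shot('top'); P=cloud(d,cal); rect(P,(429,-206),68,7,20,'btray top')
E
```

```text
tcp [ 429.2 -206.4  124.1] rot [180.   -0.  166.9] q [-0.59  0.41  2.01  0.    0.72 -1.93] t 42.1 F [-0.   0.4 -5.8] open 0.65 grip 30.0
shift units [1.700e-03 3.000e-04 3.962e-01] after-turn units [1.700e-03 3.000e-04 3.962e-01] turn units 0.0003
btray 1765 ctr 410.3 -203.5 wh [92.4 44.2] ang 76.7 z [11.4 13.3 14.6]
held 13267 ctr 421.9 -204.7 wh [82.2 37.6] ang 76.6 z [121.  141.8 160.8]
btray top 119 ctr 428.4 -204.1 wh [90.6 80.4] ang 76.3 z [ 8.7 11.5 14.9]
```

View pics/w11.png

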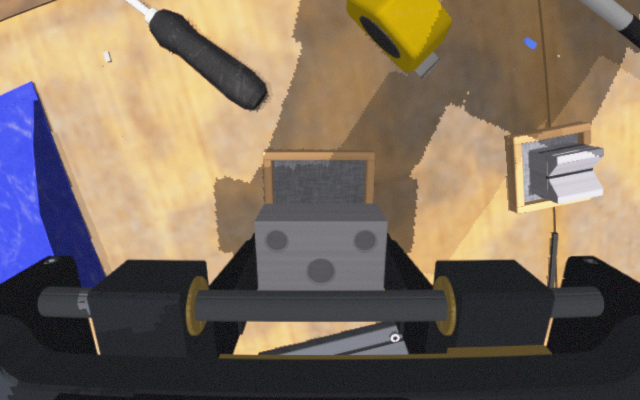

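The block (320,245) is square over the larger tray (320,178), and the V-block sits upright in its tray (565,170).

>>> arm_command(rows=[[[0.002, 0, 0.06], 0], [[0, 0, 0.1], 0], [[0, 0, 0.1], 0], [[0, 0, 0.07], 0], [[0, 0, 0.04], 0]])

```text
t: 42.7
eef_pos: [428.5, -206.1, 30.4]
tcp_rot: [3.141, -0.001, 2.912]
ft_force: [0.6, -0.1, -5.7]
opening: 0.649
grip_force: 30.0
```

>>> arm_command(rows=[[[0, 0, 0.016], 0], [[0, 0, 0.012], 0], [[0, 0, 0.008], 0], [[0, 0, 0.004], 0], [[0, 0, 0], 0]])

```text
t: 43.2
eef_pos: [428.9, -206.4, 22.0]
tcp_rot: [-3.141, 0.001, 2.911]
ft_force: [0.9, -0.2, -5.9]
opening: 0.65
grip_force: 30.0
```

>>> arm_command(rows=[[[0, 0, 0.004], 0], [[0, 0, 0.004], 0], [[0, 0, 0.003], 0], [[0, 0, 0], 0], [[0, 0, 0], 0]])

```text
t: 43.7
eef_pos: [428.7, -206.3, 18.8]
tcp_rot: [3.141, -0.0, 2.911]
ft_force: [-1.1, 0.4, -5.8]
opening: 0.65
grip_force: 30.0
```

>>> arm_command(rows=[[[0, 0, 0.003], 0], [[0, 0, 0.002], 0], [[0, 0, 0], 0], [[0, 0, 0], 0], [[0, 0, 0], 0]])

```text
t: 44.2
eef_pos: [428.7, -206.3, 17.7]
tcp_rot: [3.142, 0.0, 2.911]
ft_force: [-1.4, 0.7, -1.8]
opening: 0.649
grip_force: 30.0
```

>>> arm_command(rows=[[[0, 0, 0], 0], [[0, 0, 0], 0], [[0, 0, 0], 0], [[0, 0, 0], 0], [[0, 0, 0], 0]], claw=0.8)

```text
t: 44.7
eef_pos: [428.8, -206.3, 17.6]
tcp_rot: [3.142, 0.0, 2.911]
ft_force: [-1.6, 0.7, 0.1]
opening: 0.802
grip_force: 0.0
```

>>> arm_command(rows=[[[0, 0, -0.02], 0], [[0, 0, -0.08], 0], [[0, 0, -0.14], 0], [[0, 0, -0.16], 0], [[0, 0, -0.16], 0]])

```text
t: 45.2
eef_pos: [428.4, -206.0, 159.4]
tcp_rot: [3.141, -0.0, 2.911]
ft_force: [-0.2, 0.1, -0.2]
opening: 0.798
grip_force: 0.0
```

>>> arm_command(rows=[[[0, 0, -0.12], 0], [[0, 0, -0.1], 0], [[0, 0, 0], 0], [[0, 0, 0], 0], [[0, 0, 0], 0]])

```text
t: 45.7
eef_pos: [428.3, -206.0, 211.7]
tcp_rot: [3.141, -0.001, 2.911]
ft_force: [0.1, -0.2, 0.2]
opening: 0.801
grip_force: 0.0
```

```bash
python3 - <<'E'
from h import *
mv((428.8,-206.2,25),166.8)
im,d,cal=shot('wrist','w12.png'); P=cloud(d,cal)
rect(P,(429,-206),68,9,18,'btray'); rect(P,(429,-206),50,30,45,'block')
im,d,cal=shot('top','t9.png'); P=cloud(d,cal)
rect(P,(447,-6),45,25,55,'vblock'); rect(P,(433,191),70,48,62,'strip')
im=im.astype(int); rect(P,(607,237),170,40,100,'tube',(im[...,0]>110)&(im[...,1]<60))
E
```

```text
tcp [ 428.3 -206.   211.7] rot [ 1.800e+02 -1.000e-01  1.668e+02] q [-0.59  0.28  1.92  0.    0.94 -1.93] t 45.7 F [ 0.1 -0.2  0.2] open 0.801 grip 0.0
shift units [-0.0034 -0.0008  0.7469] after-turn units [-0.0034 -0.0008  0.7469] turn units 0.0
btray 2126 ctr 428.7 -208.1 wh [92.3 82.2] ang 76.4 z [11.3 13.3 15. ]
block 2695 ctr 428.9 -206.5 wh [62.1 52.7] ang 76.9 z [33.9 35.5 36.7]
vblock 214 ctr 447.7 -2.8 wh [38.5 36. ] ang 88.3 z [30.  38.6 44. ]
strip 172 ctr 432.9 191.3 wh [12.1 90.2] ang 11.3 z [52.8 56.4 59.7]
tube 412 ctr 623.2 229.2 wh [245.1 194.9] ang 70.9 z [61.3 66.2 70. ]
```

View pics/t9.png

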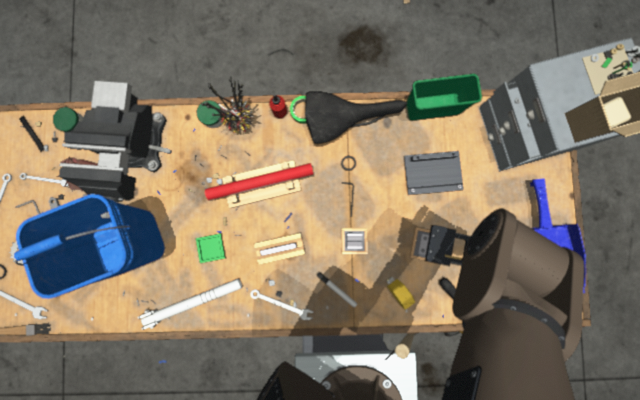

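The tube lies in the cradle (259,182), the V-block in the grey tray (355,240), the strip in the stand (279,247) and the block flat in its tray, under the gripper. The gripper is clear, so I hand in.

```bash
python3 -c "
from cell import env
print(env.job_done())"
```

```text
the job is handed in; nothing more can be done
None
```

I put all four parts away in order and handed the job in at about 46 s; the last pictures showed every part seated in its place, but the hand-in did not report a verdict.

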